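# Check the rollers of a curved lane by fingertip

### The job

Check that the rollers of the freshly cleaned curved roller lane run freely: with the gripper shut, stroke the fingertips lightly along the curve over the roller tops, from the roller beside the upright stop plate to the last one before the flat ledge, so that every one of the eight rollers is visibly turned (about a twelfth of a turn or more) towards the ledge. Touch only: press no harder than the sprung rollers need, pick nothing up, leave the carton on the ledge, the jar and the pear where they stand, and finish clear of the lane.

Things in the scene. Friction and masses are not known exactly. Their poses are not given: they have to be found in the camera images.
- lane: Fixed curved roller lane: 8 equal grey rollers (diameter 24 mm, 44 mm long) between low rails (tops 64 mm up, 59 mm wide over all). Origin on the table under the lane's middle, z up. Roller middles lie on an arc of radius 200 mm about x=0, y=-186 mm: roller n at f=(n-4.5)*0.15 rad, x=200 sin f, y=200 cos f-186, axle along the radius; travel direction towards the ledge (cos f, -sin f).
- stop (a point): Middle of the top edge of the upright steel stop plate, 86 mm above the table; the plate is 5 mm thick, 60 mm wide, and stands across the lane 38 mm before the axle of roller 1.
- ledge (a point): Middle of the top of the fixed flat steel ledge, 60 mm above the table, 60 mm wide; it reaches from 20 to 145 mm past the axle of roller 8, straight on in that roller's travel direction.
- top1 (a point): Fixed point at the middle of the top of roller 1 (beside the stop plate) when free, 75 mm above the table; axes as the lane's. Each roller's axle is sprung: it dips straight down up to 8 mm, 0.5 N per mm; it does not give sideways.
- top2 (a point): As top1, for roller 2.
- top3 (a point): As top1, for roller 3.
- top4 (a point): As top1, for roller 4.
- top5 (a point): As top1, for roller 5.
- top6 (a point): As top1, for roller 6.
- top7 (a point): As top1, for roller 7.
- top8 (a point): As top1, for roller 8 (beside the ledge).
- roller1 (a joint): Angle in rad that roller 1 has turned about its axle, 0 at the start; grows as its top moves towards the ledge. Turns freely and stops when let go.
- roller2 (a joint): Angle in rad that roller 2 has turned about its axle, 0 at the start; grows as its top moves towards the ledge. Turns freely and stops when let go.
- roller3 (a joint): Angle in rad that roller 3 has turned about its axle, 0 at the start; grows as its top moves towards the ledge. Turns freely and stops when let go.
- roller4 (a joint): Angle in rad that roller 4 has turned about its axle, 0 at the start; grows as its top moves towards the ledge. Turns freely and stops when let go.
- roller5 (a joint): Angle in rad that roller 5 has turned about its axle, 0 at the start; grows as its top moves towards the ledge. Turns freely and stops when let go.
- roller6 (a joint): Angle in rad that roller 6 has turned about its axle, 0 at the start; grows as its top moves towards the ledge. Turns freely and stops when let go.
- roller7 (a joint): Angle in rad that roller 7 has turned about its axle, 0 at the start; grows as its top moves towards the ledge. Turns freely and stops when let go.
- roller8 (a joint): Angle in rad that roller 8 has turned about its axle, 0 at the start; grows as its top moves towards the ledge. Turns freely and stops when let go.
- carton: Loose small open cardboard carton, 56 x 52 mm and 42 mm high with its four kiwis, standing on the ledge; its middle is about 98 mm past the axle of roller 8, its near face about 70 mm. Origin under its middle. Must stay.
- jar: Loose closed jar, diameter 54 mm, 85 mm high, on the table at the inner (hollow) side of the curve. Origin under its middle. Must stay.
- pear: Loose green pear, diameter 68 mm, 95 mm high with its stem, standing on the table at the outer side of the curve. Origin under its middle. Must stay.
Mind the look-alikes: they are no part of the job. Of the things that look like the carton, the smaller one is meant.

How it is judged:
On the way, in this order (a step that is already met when the one before it is completed fails the run):
1. the roller beside the stop plate has been turned towards the ledge (value of joint roller1 above 0.4 rad), for 0.05 s.
2. the fourth roller has been turned towards the ledge (value of joint roller4 above 0.4 rad), for 0.05 s.
3. the last roller has been turned towards the ledge (value of joint roller8 above 0.4 rad), for 0.05 s.
At the end, for the whole second after the job is handed in: All eight rollers have been turned at least 0.4 rad (23 degrees) towards the ledge and are at rest; carton, jar and pear stand upright within 12 mm of where they were (value of joint each of roller1, roller2, roller3, roller4, roller5, roller6, roller7, roller8 above 0.4 rad and velocity of joint roller1 between -0.3 and 0.3 rad/s and velocity of joint roller2 between -0.3 and 0.3 rad/s and velocity of joint roller3 between -0.3 and 0.3 rad/s and velocity of joint roller4 between -0.3 and 0.3 rad/s and velocity of joint roller5 between -0.3 and 0.3 rad/s and velocity of joint roller6 between -0.3 and 0.3 rad/s and velocity of joint roller7 between -0.3 and 0.3 rad/s and velocity of joint roller8 between -0.3 and 0.3 rad/s and distance of each of carton, jar, pear from where it was at the start of the episode below 0.012 m and angle between each of carton, jar, pear's own z axis and vertical below 0.15 rad); the robot touches nothing.
It fails at once if the lane is pressed with more than 15 N (contact force between any of the fingers, the arm and lane above 15 N).
It fails at once if the carton, jar or pear is lifted, carried or shoved more than 20 mm (distance of any of carton, jar, pear from where it was at the start of the episode above 0.02 m).
It also fails if it takes over 38 s, if anything falls off the work surface, if the arm or the gripper's body presses on something with over 40 N, if the wrist force passes 120 N, or if a joint passes its speed limit or range.

### The arm

A 6-joint arm with a two-finger parallel gripper is mounted at the origin on the work surface. World frame = base frame: x ahead of the robot, y to its left, z up, the work surface at z = 0. Lengths are in m, angles in rad, forces in N, time in s.
With the tool pointing down it reaches from about 0.35 to 0.775 m from the base axis. Payload 7.3 kg.
Tool frame: the origin (TCP) lies midway between the tips of the shut fingers; the grasp point (between the pads) lies 19 mm behind it; z points along the fingers, y is the direction in which the jaws open and shut (so a half turn about z gives the same grasp; the last joint's range is limited). The gripper opens to 92 mm and grips with 3 to 60 N. Pads are 19 mm wide; open, the fingers measure 130 mm over their backs; the gripper's body (75 mm by 190 mm) begins 47 mm behind the grasp point.
Start: joints at [-1.298, 0.342, 1.524, -0, 1.275, -0.146], TCP at [0.214, -0.48, 0.227] pointing down, gripper open.
Joint ranges: [-2.53, 2.53], [-0.77, 2.02], [0.04, 2.7], [-1, 4.14], [0.28, 2.66], [-3.11, 3.11]. Speed limits (rad/s): [2.57, 2.57, 3.14, 3.14, 3.14, 3.14].

### API

Orientations are given as [roll, pitch, yaw] about the fixed x, y, z axes, in that order (R = Rz(yaw) Ry(pitch) Rx(roll)).
In Python, from cell import status, eyes, job gives the robot as it stands.
- The arm moves only by the tool jog_arm, never from a script. Its argument "series" is a list of rows, each a list of 3 entries, a list of its own where there are three numbers: the gripper command: -1 is shut, 1 is fully open, values between are in proportion, then the shift along the tool's x, y, z in m, then the turn, a rotation vector about the tool's x, y, z in rad. In form: [[grip, [x, y, z], [ax, ay, az]], ...]. A call has 1 to 12 rows; each row is the pose to reach, as a shift and turn from the pose commanded when the call began, along the tool's axes at that moment; what a row does not reach only later rows make up. A row lasts 1/12 s, in which the tool goes at most 41.7 mm and 7.16 degrees, less where a joint would pass 70% of its speed; a pose out of reach is approached as far as the arm can. A call with a gripper value outside its range is refused whole. The fingers move at their own pace and stop on an object; "squeeze" is the grip in N (left out, the last holds). Time passes only in rows, so rows that repeat a pose let the fingers close. It gives the time, the measured TCP pose, the force and the opening at its end, in the units of the state.
- status.observe(): the state, without advancing time (a new reading comes with each control period).
- eyes.read_camera(name): name is "side" or "top" or "wrist"; returns a dict with "img" (480x640x3 uint8, red, green, blue), "range_z" (480x640 float32, m along the optical axis (not along the pixel's ray), 0 where there is no reading), "camera_matrix" (3x3 intrinsics, pixels), "k1" (the pictures are not rectified: a ray, as slopes to the right and down, at radius r is drawn at 1 + k1 r^2 times it, then the intrinsics apply), "T" (4x4, takes a point from camera to world coordinates); the wrist camera has in their place "tool_from_camera" (4x4, takes a point from camera to tool coordinates, whose origin is the TCP and whose axes are the flange's). Camera axes: x right, y down, z forward; pixel columns grow to the right and rows downward; lengths in m; the calibration is good to about 2 mm. A picture is of the moment at which its call begins: read the wrist's pose just before it.
- job.hand_in(): hands the job in, once; it reports no verdict.
The state is a dict: "time": time; "qpos": joint angles; "qvel": joint speeds; "joint_efforts": joint torques, N m; "tool_pos": TCP position; "tool_rot": TCP orientation; "contact_force": force on the tool from outside, world axes, zero at the start; "torque": the same for the moment, N m; "opening": finger opening in m.
Only numpy, scipy, OpenCV 4.12 (cv2) and the standard library are available. Lean on these libraries where they do the work, as an engineer would, in place of code of your own. Each camera call takes 0.05 s, during which the arm holds its last target.

## Working session

There is one attempt and no reset: what is moved stays moved. The work goes in short steps, Python scripts to look and compute and a tool call to move; the robot and the scene stay as the last step left them, time stands still between calls to the robot, and variables do not carry over. Pictures are saved under pics/ and viewed, and the job is handed in when it is done.

Besides the shell and the picture viewer there is one more tool, called after "Request:" as a command line: name --argument value ..., lists and objects as JSON in quotes. jog_arm: Moves the arm, as the interface text tells. Its arguments: {"type":"object","properties":{"series":{"type":"array","items":{"type":"array"}},"squeeze":{"type":"number"}},"required":["series"]}

```bash
mkdir -p pics; ls
cat > h.py <<'E'
import numpy as np, cv2, pickle
def px2ray(c,u,v):
    K=c['camera_matrix'];k=c['k1']
    d=np.array([(u-K[0,2])/K[0,0],(v-K[1,2])/K[1,1]]);s=d.copy()
    for _ in range(20): s=d/(1+k*(s@s))
    return np.array([s[0],s[1],1.])
def plane(c,u,v,z):
    T=c['T'];r=T[:3,:3]@px2ray(c,u,v);o=T[:3,3]
    return o+r*(z-o[2])/r[2]
def pt(c,u,v):
    T=c['T'];return T[:3,:3]@(px2ray(c,u,v)*c['range_z'][int(v),int(u)])+T[:3,3]
def proj(c,P):
    T=c['T'];q=T[:3,:3].T@(np.asarray(P)-T[:3,3]);s=q[:2]/q[2];s=s*(1+c['k1']*(s@s));K=c['camera_matrix']
    return np.array([K[0,0]*s[0]+K[0,2],K[1,1]*s[1]+K[1,2]])
E
python3 - <<'E'
from cell import status,eyes,job
import cv2,pickle
print(status.observe())
for n in ['side','top']:
    c=eyes.read_camera(n);pickle.dump(c,open(n+'.pkl','wb'))
    cv2.imwrite(f'pics/{n}0.png',c['img'][:,:,::-1]);print(n,c['camera_matrix'],c['k1'],c['T'])
E
```

```text
pics
{'time': 0.0, 'qpos': array([-1.29799010e+00,  3.42697304e-01,  1.52501695e+00,  4.27864738e-06,
        1.27538995e+00, -1.45999193e-01]), 'qvel': array([ 0.00013834,  0.00050216, -0.00046902,  0.00021005, -0.00114519,
       -0.00089179]), 'joint_efforts': array([ 6.98400145e-04, -4.31239271e+01, -2.44222051e+01,  7.17535196e-02,
        5.59863774e-02, -1.15131074e-04]), 'tool_pos': array([ 0.21341315, -0.47922341,  0.22605818]), 'tool_rot': array([-3.14009778e+00, -2.23950304e-04,  4.18804000e-01]), 'contact_force': array([ 0.16986286, -0.24052439,  0.96084603]), 'torque': array([0.02614543, 0.06804112, 0.03904392]), 'opening': 0.09216864241123486}
side [[568.27689012   0.         320.6448597 ]
 [  0.         568.27689012 240.20198486]
 [  0.           0.           1.        ]] 0.05828285833477555 [[ 0.99824115 -0.02549673  0.05352121  0.52358766]
 [-0.05535877 -0.72393771  0.6876406  -0.87051904]
 [ 0.02121344 -0.68939401 -0.72407588  0.95560227]
 [ 0.          0.          0.          1.        ]]
top [[599.25746531   0.         318.11886948]
 [  0.         599.25746531 239.6982407 ]
 [  0.           0.           1.        ]] 0.06506465571674382 [[ 0.08786631 -0.97508539  0.20368603  0.36416794]
 [-0.99613144 -0.08574535  0.01923234 -0.07975526]
 [-0.00128804 -0.20458793 -0.97884734  1.04183823]
 [ 0.          0.          0.          1.        ]]
```

View pics/side0.png

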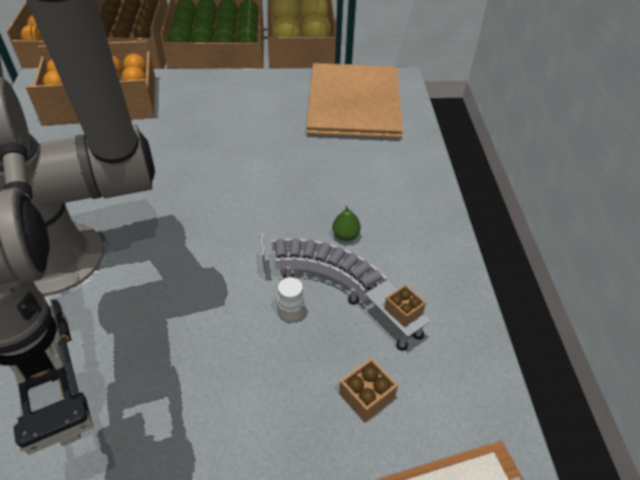

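View pics/top0.png

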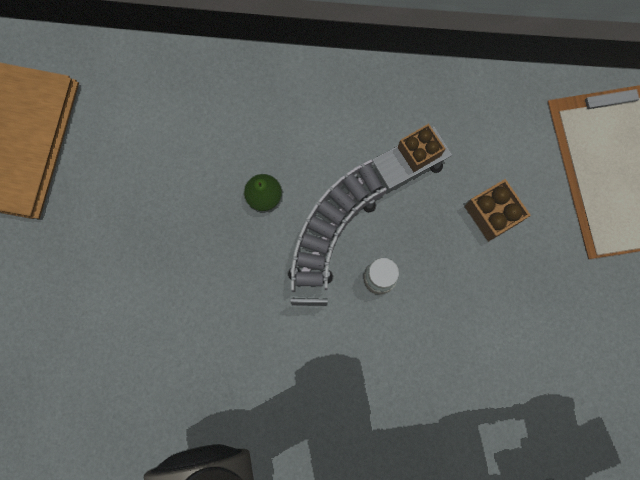

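The top view shows the stop plate at (310,300), the eight rollers curving from (310,279) to (372,178), the small carton on the ledge at (422,148), the larger look-alike carton on the table at (498,210), the jar at (381,275) and the pear at (263,193). The carton that matters is the one on the ledge. Next I'll check close crops.

Run:
```python
import pickle,cv2
c=pickle.load(open('top.pkl','rb'));s=pickle.load(open('side.pkl','rb'))
a=cv2.resize(c['img'][110:320,240:460,::-1],None,fx=3.5,fy=2.8*1.0,interpolation=cv2.INTER_CUBIC)
a=cv2.resize(c['img'][115:315,240:460,::-1],None,fx=3,fy=3,interpolation=cv2.INTER_CUBIC);cv2.imwrite('pics/topcrop.png',a)
a=cv2.resize(s['img'][200:360,240:440,::-1],None,fx=3.7,fy=3.7,interpolation=cv2.INTER_CUBIC);cv2.imwrite('pics/sidecrop.png',a)
```

```text
(no output)
```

View pics/topcrop.png

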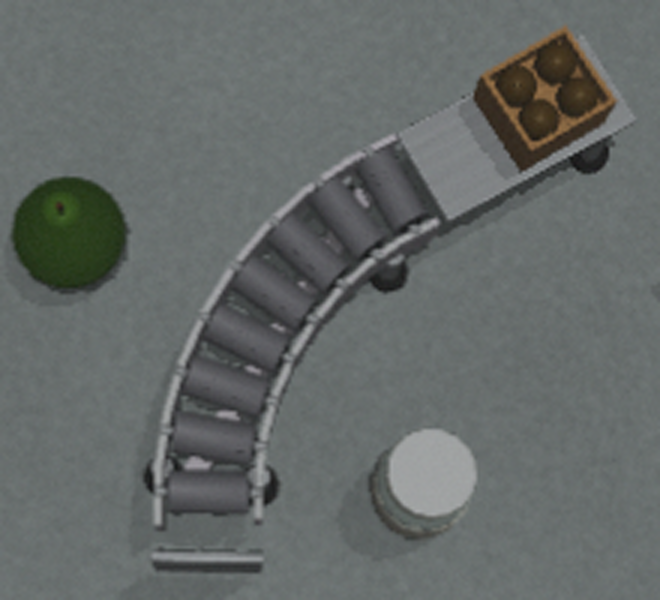

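View pics/sidecrop.png

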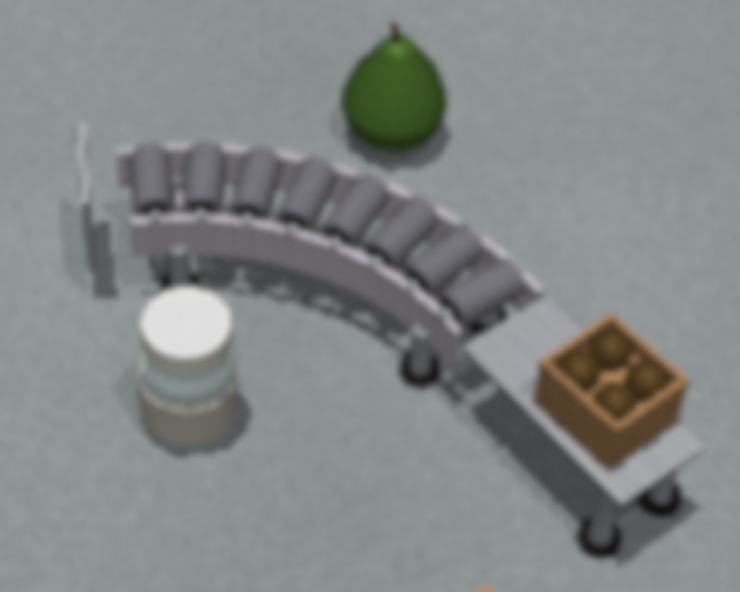

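The crops confirm it: roller 1 is next to the plate at crop (209,491), roller 8 next to the ledge at (394,185), and the four-kiwi carton stands on the ledge. Now fitting the lane pose from roller blobs.

```bash
cat > fit.py <<'E'
import numpy as np,pickle,cv2
from h import *
f=(np.arange(1,9)-4.5)*.15
L=np.c_[200*np.sin(f),200*np.cos(f)-186]/1000
def fit(P):
    a,b=L.mean(0),P.mean(0);U,S,V=np.linalg.svd((L-a).T@(P-b));D=np.diag([1,np.linalg.det(V.T@U.T)])
    R=V.T@D@U.T;t=b-R@a;return R,t,P-(L@R.T+t)
c=pickle.load(open('top.pkl','rb'));s=pickle.load(open('side.pkl','rb'))
def blobs(c,seeds,lo=6,x0=0,y0=0):
    up=cv2.cvtColor(c['img'],cv2.COLOR_RGB2GRAY); up=cv2.resize(up,None,fx=4,fy=4,interpolation=cv2.INTER_CUBIC)
    out=[]
    for u,v in seeds:
        m=np.zeros((up.shape[0]+2,up.shape[1]+2),np.uint8)
        q=up.copy();n,_,m,rect=cv2.floodFill(q,m,(int(u*4),int(v*4)),0,14,14,cv2.FLOODFILL_FIXED_RANGE|cv2.FLOODFILL_MASK_ONLY)
        mm=m[1:-1,1:-1];mm=cv2.morphologyEx(mm,cv2.MORPH_OPEN,np.ones((13,13)))
        cs,_=cv2.findContours(mm,0,2);r=cv2.minAreaRect(max(cs,key=cv2.contourArea));out.append(((r[0][0]-1.5)/4,(r[0][1]-1.5)/4,r[1][0]/4,r[1][1]/4))
    return np.array(out)
st=np.array([(209,491),(213,437),(228,384),(244,338),(273,290),(308,249),(349,215),(394,185)])/3+[240,115]
ss=np.array([(152,175),(205,173),(256,178),(305,188),(355,205),(400,228),(443,253),(487,287)])/3.7+[240,200]
for n,cc,seed in (('top',c,st),('side',s,ss)):
    b=blobs(cc,seed);print(n,b.round(1))
    for nm,uv in (('seed',seed),('blob',b[:,:2])):
      for z in (.071,):
        P=np.array([plane(cc,u,v,z)[:2] for u,v in uv]);R,t,e=fit(P)
        print(nm,'t',t.round(4),'yaw',np.arctan2(R[1,0],R[0,0]).round(4),'res mm',(e*1000).round(1).tolist())
def dep(c,u,v):return pt(c,round(u),round(v)).round(4)
print([dep(c,u,v).tolist() for u,v in st]);print([dep(s,u,v).tolist() for u,v in ss])
E
python3 fit.py
```

```text
top [[319.5 248.4 462.  639.7]
 [319.5 248.4 462.  639.8]
 [319.5 248.4 462.  639.7]
 [ 61.9 160.4 281.  124.5]
 [319.5 248.4 462.  639.7]
 [239.4 225.7  59.3  55.3]
 [301.9 287.   22.8  39. ]
 [319.5 248.4 462.  639.7]]
seed t [ 0.5964 -0.0843] yaw -0.4484 res mm [[-0.2, -0.1], [-0.4, 0.4], [0.2, -0.8], [-1.7, 1.5], [-0.0, 0.8], [0.5, 0.2], [0.3, -0.8], [1.3, -1.2]]
blob t [0.559  0.0097] yaw -0.8824 res mm [[66.5, -143.1], [39.2, -130.6], [14.2, -114.1], [104.3, 350.6], [-27.1, -70.9], [-16.0, 90.8], [-120.1, 5.6], [-60.9, 11.7]]
side [[359.6 266.7   8.7  17.8]
 [275.  267.8  14.8   9.8]
 [296.8 263.5   8.8  21.2]
 [359.6 266.7   8.7  17.8]
 [359.6 266.7   8.7  17.8]
 [359.6 266.7   8.7  17.8]
 [359.6 266.7   8.7  17.8]
 [359.6 266.7   8.7  17.8]]
seed t [ 0.5996 -0.081 ] yaw -0.4611 res mm [[-0.1, -0.2], [0.3, 0.6], [-0.2, 0.5], [-1.1, 0.9], [-0.4, 0.1], [-0.9, -0.9], [-0.4, 0.4], [2.9, -1.3]]
blob t [ 0.6272 -0.1088] yaw -0.0224 res mm [[138.5, 10.9], [-62.8, 2.1], [-46.9, 3.8], [52.6, -13.5], [22.7, -12.8], [-6.8, -7.7], [-35.3, 1.8], [-62.0, 15.4]]
[[0.4995, -0.0533, 0.0726], [0.5292, -0.0522, 0.073], [0.5595, -0.0578, 0.0752], [0.5852, -0.0638, 0.0761], [0.6139, -0.078, 0.076], [0.6402, -0.096, 0.074], [0.6615, -0.1162, 0.0732], [0.68, -0.1398, 0.0765]]
[[0.5039, -0.0518, 0.0757], [0.5334, -0.0557, 0.0788], [0.5627, -0.0588, 0.078], [0.5895, -0.0688, 0.0784], [0.6182, -0.0796, 0.0767], [0.6415, -0.1003, 0.0772], [0.6647, -0.1165, 0.0761], [0.6864, -0.143, 0.0751]]
```

```bash
cat > g.py <<'E'
import numpy as np
from scipy.spatial.transform import Rotation as Ro
T0=np.array([.5982,-.083]);YAW=-.455
def lanept(f,along=0,radial=0):
    # position on the lane arc angle f, extra straight along travel
    p=np.array([.2*np.sin(f),.2*np.cos(f)-.186])+along*np.array([np.cos(f),-np.sin(f)])
    c,s=np.cos(YAW),np.sin(YAW);return T0+np.array([[c,-s],[s,c]])@p, YAW-f
def delta(pos,rpy,target,yaw):
    R=Ro.from_euler('xyz',rpy);Rt=Ro.from_euler('xyz',[np.pi,0,yaw])
    return R.inv().apply(np.asarray(target)-pos).round(4), (R.inv()*Rt).as_rotvec().round(4)
E
python3 - <<'E'
from g import *
from cell import status
s=status.observe()
p,y=lanept(-.525,-.017);print(p,y)
print(delta(s['tool_pos'],s['tool_rot'],[*p,.2],y))
print(delta([.214,-.48,.227],[np.pi,0,.4188],[*p,.2],y))
for n in range(1,9): print(lanept((n-4.5)*.15))
E
```

```text
[ 0.48551307 -0.05175538] 0.07
(array([ 0.4224, -0.2799,  0.0266]), array([-1.400e-03,  1.000e-04,  3.488e-01]))
(array([ 0.4222, -0.2808,  0.027 ]), array([ 0.    , -0.    ,  0.3488]))
(array([ 0.50247144, -0.05056635]), 0.07)
(array([ 0.53244295, -0.05071621]), -0.08000000000000002)
(array([ 0.56205551, -0.05534327]), -0.23000000000000004)
(array([ 0.5906441 , -0.06434362]), -0.38)
(array([ 0.61756668, -0.07751514]), -0.53)
(array([ 0.64221861, -0.09456201]), -0.6799999999999999)
(array([ 0.66404628, -0.1151014 ]), -0.8300000000000001)
(array([ 0.68255948, -0.13867204]), -0.98)
```

Request:
jog_arm --series '[[-1,[0.035,-0.023,0],[0,0,0.03]],[-1,[0.07,-0.047,0],[0,0,0.06]],[-1,[0.105,-0.07,0],[0,0,0.09]],[-1,[0.14,-0.093,0],[0,0,0.12]],[-1,[0.175,-0.117,0],[0,0,0.15]],[-1,[0.21,-0.14,0],[0,0,0.18]],[-1,[0.245,-0.163,0],[0,0,0.21]],[-1,[0.28,-0.187,0],[0,0,0.24]],[-1,[0.315,-0.21,0],[0,0,0.27]],[-1,[0.35,-0.233,0],[0,0,0.3]],[-1,[0.385,-0.257,0],[0,0,0.33]],[-1,[0.422,-0.281,0],[0,0,0.349]]]'

```text
time: 1.1
tool_pos: [0.4814, -0.055, 0.2266]
tool_rot: [3.142, 0.0, 0.068]
contact_force: [1.4, -0.8, 1.4]
opening: 0.0165
```

Run:
```python
from g import *
from cell import status,eyes
import cv2,pickle
s=status.observe();c=eyes.read_camera('wrist')
c['T']=np.eye(4)
Tt=np.eye(4);Tt[:3,:3]=Ro.from_euler('xyz',s['tool_rot']).as_matrix();Tt[:3,3]=s['tool_pos']
c['T']=Tt@c['tool_from_camera'];pickle.dump(c,open('wrist.pkl','wb'))
print(s['time'],s['tool_pos'],s['tool_rot'],s['qpos'],s['opening'],s['contact_force']);cv2.imwrite('pics/w1.png',c['img'][:,:,::-1])
```

```text
1.1 [ 0.48141653 -0.0550221   0.22657899] [3.14158960e+00 3.75031480e-04 6.84493832e-02] [-2.72045715e-01  2.68381867e-01  1.63044185e+00 -1.35319978e-04
  1.24312142e+00  1.23034480e+00] 0.016520992277132978 [ 1.39474297 -0.76607033  1.39989143]
```

View pics/w1.png

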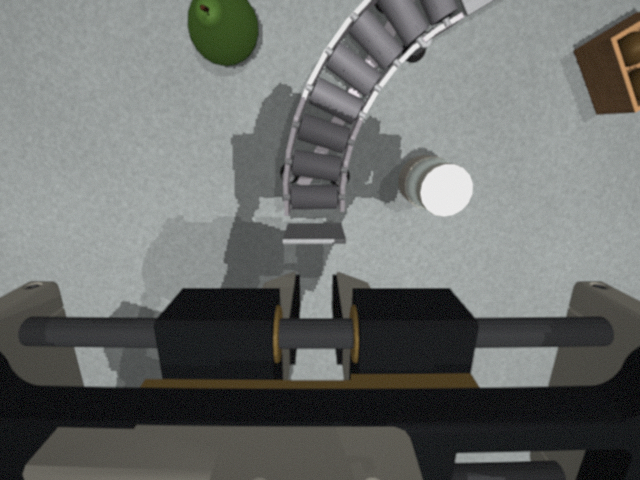

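The wrist view shows roller 1 at (315,197), the plate at (314,235), and the rollers curving right up to about (440,5). I'll use it as a third measurement, plus depth.

Run:
```python
import pickle
from h import *; from g import *
c=pickle.load(open('wrist.pkl','rb'))
for n,u,v in [(1,314,196),(2,317,164),(3,325,131),(4,336,99),(5,355,67),(6,376,36),(7,402,14)]:
    b=plane(c,u,v,.072);print(n,b[:2].round(4),pt(c,u,v).round(4),lanept((n-4.5)*.15)[0].round(4))
p=pt(c,314,226);print('stop front',p, plane(c,314,226,.086), lanept(-.525,-.038)[0])
print('z maxima near rollers', [max(pt(c,u,vv)[2] for vv in range(v-7,v+8)).round(4) for u,v in [(314,196),(317,164),(325,131),(336,99)]])
print(proj(c,[0,0,0]) if 0 else '')
a=cv2.resize(c['img'][0:260,250:480,::-1],None,fx=2.3,fy=2.3,interpolation=cv2.INTER_CUBIC)
for n in range(1,9):
    q=(proj(c,[*lanept((n-4.5)*.15)[0],.075])-[250,0])*2.3;cv2.circle(a,tuple(int(x) for x in q),4,(0,0,255),1)
q=(proj(c,[*lanept(-.525,-.038)[0],.086])-[250,0])*2.3;cv2.circle(a,tuple(int(x) for x in q),4,(0,255,0),1)
cv2.imwrite('pics/w1c.png',a)
```

```text
1 [ 0.5021 -0.0528] [ 0.5028 -0.0528  0.0758] [ 0.5025 -0.0506]
2 [ 0.532  -0.0536] [ 0.5323 -0.0536  0.0753] [ 0.5324 -0.0507]
3 [ 0.5616 -0.0588] [ 0.5616 -0.0587  0.0737] [ 0.5621 -0.0553]
4 [ 0.5891 -0.0664] [ 0.5888 -0.0662  0.0749] [ 0.5906 -0.0643]
5 [ 0.6159 -0.0805] [ 0.6151 -0.0801  0.0761] [ 0.6176 -0.0775]
6 [ 0.641  -0.0957] [ 0.6396 -0.095   0.0771] [ 0.6422 -0.0946]
7 [ 0.6589 -0.1153] [ 0.6579 -0.1147  0.0751] [ 0.664  -0.1151]
stop front [ 0.4641078  -0.0551679   0.04076955] [ 0.47657772 -0.05454984  0.086     ] [ 0.4645645  -0.05322418]
z maxima near rollers [np.float64(0.3852), np.float64(0.0764), np.float64(0.0766), np.float64(0.0769)]
```

View pics/w1c.png

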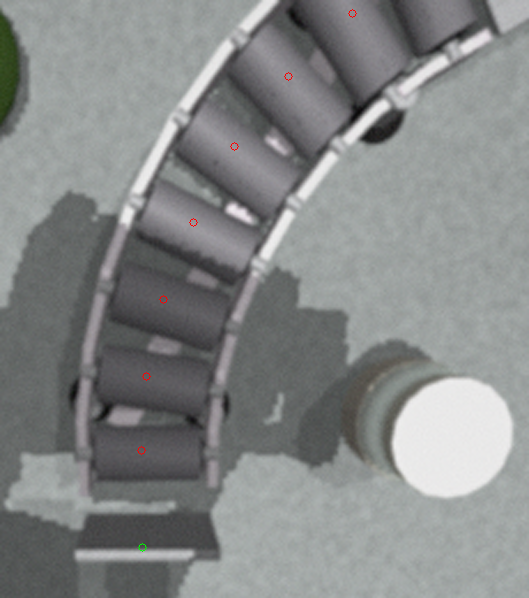

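Request:
jog_arm --series '[[-1,[0,0.0015,0.02],[0,0,0]],[-1,[0,0.0015,0.04],[0,0,0]],[-1,[0,0.0015,0.06],[0,0,0]],[-1,[0,0.0015,0.08],[0,0,0]],[-1,[0,0.0015,0.1],[0,0,0]],[-1,[0,0.0015,0.115],[0,0,0]],[-1,[0,0.0015,0.115],[0,0,0]],[-1,[0,0.0015,0.115],[0,0,0]],[-1,[0,0.0015,0.115],[0,0,0]],[-1,[0,0.0015,0.115],[0,0,0]]]'

```text
time: 1.98
tool_pos: [0.4818, -0.0589, 0.1128]
tool_rot: [3.141, -0.002, 0.07]
contact_force: [0.1, -0.5, 0.1]
opening: 0.0004
```

```bash
sed -i 's/T0=.*/T0=np.array([.598,-.0845]);YAW=-.455/' g.py
python3 - <<'E'
from g import *
from cell import status,eyes
import cv2
s=status.observe();print(s['tool_pos'],s['tool_rot'],s['opening'],s['contact_force'])
p,y=lanept(-.525,-.017);print(p,delta(s['tool_pos'],s['tool_rot'],[*p,.0725],y))
c=eyes.read_camera('side')
cv2.imwrite('pics/s2.png',cv2.resize(c['img'][130:350,190:450,::-1],None,fx=2.7,fy=2.7))
E
```

```text
[ 0.48181214 -0.05892579  0.11281884] [ 3.14078756e+00 -2.00597094e-03  6.98135267e-02] 0.000366805205744122 [ 0.14182126 -0.48169501  0.09375886]
[ 0.48531307 -0.05325538] (array([ 0.0038, -0.0054,  0.0403]), array([ 0.0008, -0.002 , -0.0002]))
```

View pics/s2.png

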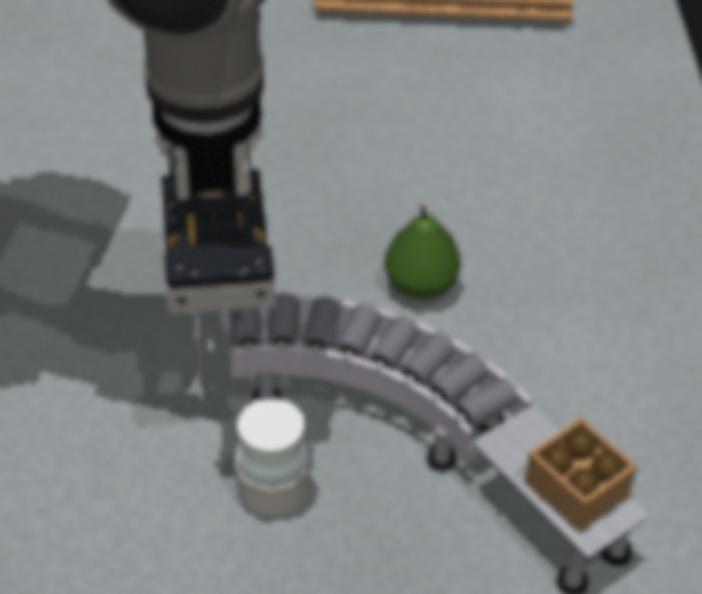

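Request:
jog_arm --series '[[-1,[0.002,-0.003,0],[0,0,0]],[-1,[0.004,-0.0055,0],[0,0,0]],[-1,[0.004,-0.0055,0.015],[0,0,0]],[-1,[0.004,-0.0055,0.027],[0,0,0]],[-1,[0.004,-0.0055,0.034],[0,0,0]],[-1,[0.004,-0.0055,0.034],[0,0,0]],[-1,[0.004,-0.0055,0.034],[0,0,0]],[-1,[0.004,-0.0055,0.034],[0,0,0]]]'

```text
time: 2.7
tool_pos: [0.4852, -0.053, 0.0783]
tool_rot: [3.141, -0.001, 0.07]
contact_force: [0.9, -0.1, 0.7]
opening: 0.0003
```

Run:
```python
from g import *
from cell import status,eyes
import cv2
s=status.observe();print(s['tool_pos'],s['tool_rot'],s['contact_force'])
pos=s['tool_pos']
def pr(al):
  for a in al:
    f=min(max(a,-.525),.525); ex=(a-f)*.2
    p,y=lanept(f,ex); d=delta(pos,s['tool_rot'],[*p,.0722],y);print(round(a*200,1),p.round(4),round(y,3),d[0],d[1])
pr([-.61]+list(np.arange(-.575,.66,.05)))
c=eyes.read_camera('top')
cv2.imwrite('pics/t2.png',cv2.resize(c['img'][115:315,240:460,::-1],None,fx=3,fy=3))
```

```text
[ 0.48516166 -0.05299578  0.07826456] [ 3.14119777e+00 -9.29252192e-04  6.98932055e-02] [ 0.91887458 -0.11498     0.69092095]
-122.0 [ 0.4853 -0.0533] 0.07 [0.0001 0.0003 0.0061] [ 0.0004 -0.0009 -0.0001]
-115.0 [ 0.4923 -0.0528] 0.07 [0.0071 0.0003 0.0061] [ 0.0004 -0.0009 -0.0001]
-105.0 [ 0.5023 -0.0521] 0.07 [0.0171 0.0003 0.0061] [ 0.0004 -0.0009 -0.0001]
-95.0 [ 0.5123 -0.0516] 0.02 [0.0271 0.0005 0.0061] [ 0.0004 -0.0009  0.0499]
-85.0 [ 0.5223 -0.0517] -0.03 [0.0371 0.0013 0.0061] [ 0.0003 -0.0009  0.0999]
-75.0 [ 0.5322 -0.0522] -0.08 [0.047  0.0025 0.0061] [ 0.0003 -0.001   0.1499]
-65.0 [ 0.5422 -0.0533] -0.13 [0.0569 0.0042 0.0061] [ 0.0003 -0.001   0.1999]
-55.0 [ 0.5521 -0.0548] -0.18 [0.0666 0.0065 0.0061] [ 0.0003 -0.001   0.2499]
-45.0 [ 0.5619 -0.0568] -0.23 [0.0762 0.0092 0.0061] [ 0.0003 -0.001   0.2999]
-35.0 [ 0.5715 -0.0594] -0.28 [0.0857 0.0124 0.0061] [ 2.000e-04 -1.000e-03  3.499e-01]
-25.0 [ 0.5811 -0.0624] -0.33 [0.095  0.016  0.0062] [ 2.000e-04 -1.000e-03  3.999e-01]
-15.0 [ 0.5904 -0.0658] -0.38 [0.1041 0.0202 0.0062] [ 2.000e-04 -1.000e-03  4.499e-01]

[... 501 characters left out ...]
   0.7499]
55.0 [ 0.6496 -0.1025] -0.73 [0.1606 0.0609 0.0062] [ 0.     -0.001   0.7999]
65.0 [ 0.6569 -0.1094] -0.78 [0.1674 0.0683 0.0062] [-0.     -0.001   0.8499]
75.0 [ 0.6638 -0.1166] -0.83 [0.1738 0.0759 0.0063] [-1.000e-04 -1.000e-03  8.999e-01]
85.0 [ 0.6704 -0.1241] -0.88 [0.1798 0.0839 0.0063] [-1.000e-04 -1.000e-03  9.499e-01]
95.0 [ 0.6766 -0.132 ] -0.93 [0.1854 0.0922 0.0063] [-1.000e-04 -1.000e-03  9.999e-01]
105.0 [ 0.6824 -0.1402] -0.98 [0.1906 0.1007 0.0063] [-1.0000e-04 -1.0000e-03  1.0499e+00]
115.0 [ 0.6879 -0.1485] -0.98 [0.1956 0.1094 0.0063] [-1.0000e-04 -1.0000e-03  1.0499e+00]
125.0 [ 0.6935 -0.1568] -0.98 [0.2006 0.1181 0.0063] [-1.0000e-04 -1.0000e-03  1.0499e+00]
```

View pics/t2.png

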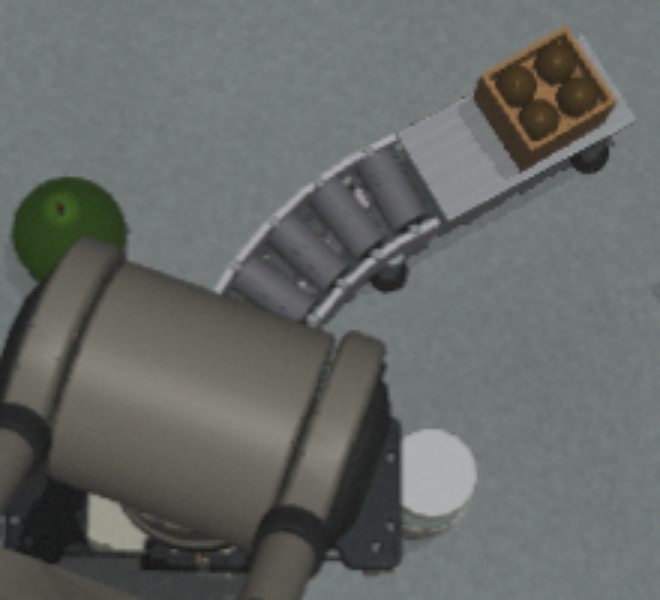

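Request:
jog_arm --series '[[-1,[0,0,0.003],[0,0,0]],[-1,[0,0,0.006],[0,0,0]],[-1,[0.004,0,0.006],[0,0,0]],[-1,[0.008,0,0.006],[0,0,0]],[-1,[0.012,0,0.006],[0,0,0]],[-1,[0.016,0,0.006],[0,0,0]],[-1,[0.016,0,0.006],[0,0,0]]]'

```text
time: 3.33
tool_pos: [0.5019, -0.0518, 0.0719]
tool_rot: [3.141, -0.001, 0.07]
contact_force: [0.7, -0.3, 1.7]
opening: 0.0006
```

Run:
```python
from g import *
from cell import status
for _ in range(1):
  s=status.observe();print(s['tool_pos'],s['tool_rot'],s['contact_force'],s['time'])
```

```text
[ 0.50185741 -0.05179392  0.07190383] [ 3.14128634e+00 -1.34742228e-03  6.99456427e-02] [ 0.74515561 -0.34295262  1.67895549] 3.3333
```

Request:
jog_arm --series '[[-1,[0.006,0,0.001],[0,0,0.025]],[-1,[0.011,0.0003,0.001],[0,0,0.05]],[-1,[0.016,0.0006,0.001],[0,0,0.075]],[-1,[0.021,0.001,0.001],[0,0,0.1]],[-1,[0.026,0.0016,0.001],[0,0,0.125]],[-1,[0.031,0.0022,0.001],[0,0,0.15]],[-1,[0.036,0.003,0.001],[0,0,0.175]],[-1,[0.041,0.004,0.001],[0,0,0.2]],[-1,[0.046,0.005,0.001],[0,0,0.225]],[-1,[0.051,0.006,0.001],[0,0,0.25]],[-1,[0.055,0.0075,0.001],[0,0,0.275]],[-1,[0.06,0.009,0.001],[0,0,0.3]]]'

```text
time: 4.33
tool_pos: [0.5614, -0.0565, 0.0708]
tool_rot: [-3.141, -0.0, -0.232]
contact_force: [-0.3, 0.5, 1.7]
opening: 0.0005
```

Run:
```python
from g import *
from cell import status
s=status.observe();print(s['tool_pos'],s['tool_rot'],s['contact_force'],s['time'])
R=Ro.from_euler('xyz',[np.pi,0,-.23])
for a in np.arange(-.225,.09,.025):
    p,y=lanept(a);b,_=lanept(-.225);print(round(a*200,1),R.inv().apply([*(p-b),0]).round(4),round(-.23-y,3))
print(lanept(-.225))
```

```text
[ 0.56138308 -0.05654023  0.0707924 ] [-3.14148544e+00 -2.71292307e-05 -2.31727023e-01] [-0.31687185  0.46900548  1.70395006] 4.3333
-45.0 [0. 0. 0.] 0.0
-40.0 [0.005  0.0001 0.    ] 0.025
-35.0 [0.01   0.0002 0.    ] 0.05
-30.0 [0.015  0.0006 0.    ] 0.075
-25.0 [0.02  0.001 0.   ] 0.1
-20.0 [0.0249 0.0016 0.    ] 0.125
-15.0 [0.0299 0.0022 0.    ] 0.15
-10.0 [0.0348 0.0031 0.    ] 0.175
-5.0 [0.0397 0.004  0.    ] 0.2
-0.0 [0.0446 0.005  0.    ] 0.225
5.0 [0.0495 0.0062 0.    ] 0.25
10.0 [0.0543 0.0075 0.    ] 0.275
15.0 [0.0591 0.0089 0.    ] 0.3
(array([ 0.56185551, -0.05684327]), -0.23)
```

Request:
jog_arm --series '[[-1,[0.005,0,0],[0,0,0.025]],[-1,[0.01,0.0003,0],[0,0,0.05]],[-1,[0.015,0.0006,0],[0,0,0.075]],[-1,[0.02,0.001,0],[0,0,0.1]],[-1,[0.025,0.0016,0],[0,0,0.125]],[-1,[0.03,0.0022,0],[0,0,0.15]],[-1,[0.035,0.003,0],[0,0,0.175]],[-1,[0.04,0.004,0],[0,0,0.2]],[-1,[0.0445,0.005,0],[0,0,0.225]],[-1,[0.0495,0.006,0],[0,0,0.25]],[-1,[0.0545,0.0075,0],[0,0,0.275]],[-1,[0.059,0.009,0],[0,0,0.3]]]'

```text
time: 5.33
tool_pos: [0.6171, -0.0791, 0.0707]
tool_rot: [-3.141, -0.0, -0.533]
contact_force: [-0.6, 0.4, 2.8]
opening: 0.0006
```

Run:
```python
from g import *
from cell import status
s=status.observe();print(s['tool_pos'],s['tool_rot'],s['contact_force'],s['time'],lanept(.075))
```

```text
[ 0.61707643 -0.0790616   0.07069657] [-3.14142350e+00 -2.23042820e-04 -5.32770142e-01] [-0.63596273  0.40787168  2.78814167] 5.3333 (array([ 0.61736668, -0.07901514]), -0.53)
```

Request:
jog_arm --series '[[-1,[0.005,0,0],[0,0,0.025]],[-1,[0.01,0.0003,0],[0,0,0.05]],[-1,[0.015,0.0006,0],[0,0,0.075]],[-1,[0.02,0.001,0],[0,0,0.1]],[-1,[0.025,0.0016,0],[0,0,0.125]],[-1,[0.03,0.0022,0],[0,0,0.15]],[-1,[0.035,0.003,0],[0,0,0.175]],[-1,[0.04,0.004,0],[0,0,0.2]],[-1,[0.0445,0.005,0],[0,0,0.225]],[-1,[0.0495,0.006,0],[0,0,0.25]],[-1,[0.0545,0.0075,0],[0,0,0.275]],[-1,[0.059,0.009,0],[0,0,0.3]]]'

```text
time: 6.33
tool_pos: [0.6634, -0.1168, 0.0707]
tool_rot: [-3.141, -0.0, -0.833]
contact_force: [0.1, 0.2, 2.2]
opening: 0.0004
```

Run:
```python
from g import *
from cell import status
s=status.observe();print(s['tool_pos'],s['tool_rot'],s['contact_force'],s['time'],lanept(.375))
R=Ro.from_euler('xyz',[np.pi,0,-.83])
for a in np.arange(.4,.63,.025):
    f=min(a,.525);p,y=lanept(f,(a-f)*.2);b,_=lanept(.375);print(round(a*200,1),R.inv().apply([*(p-b),0]).round(4),round(-.83-y,3))
```

```text
[ 0.66335397 -0.11679355  0.07070897] [-3.14137355e+00 -2.76075647e-04 -8.32693168e-01] [0.09225761 0.18319588 2.2276785 ] 6.3333 (array([ 0.66384628, -0.1166014 ]), -0.8300000000000001)
80.0 [0.005  0.0001 0.    ] 0.025
85.0 [0.01   0.0002 0.    ] 0.05
90.0 [0.015  0.0006 0.    ] 0.075
95.0 [0.02  0.001 0.   ] 0.1
100.0 [0.0249 0.0016 0.    ] 0.125
105.0 [0.0299 0.0022 0.    ] 0.15
110.0 [0.0348 0.003  0.    ] 0.15
115.0 [0.0398 0.0037 0.    ] 0.15
120.0 [0.0447 0.0045 0.    ] 0.15
125.0 [0.0497 0.0052 0.    ] 0.15
```

Request:
jog_arm --series '[[-1,[0.005,0,0],[0,0,0.025]],[-1,[0.01,0.0003,0],[0,0,0.05]],[-1,[0.015,0.0006,0],[0,0,0.075]],[-1,[0.02,0.001,0],[0,0,0.1]],[-1,[0.025,0.0016,0],[0,0,0.125]],[-1,[0.03,0.002,0],[0,0,0.15]],[-1,[0.035,0.003,0],[0,0,0.15]],[-1,[0.04,0.0035,0],[0,0,0.15]],[-1,[0.045,0.0045,0],[0,0,0.15]],[-1,[0.045,0.0045,-0.01],[0,0,0.15]],[-1,[0.045,0.0045,-0.04],[0,0,0.15]],[-1,[0.045,0.0045,-0.07],[0,0,0.15]]]'

```text
time: 7.33
tool_pos: [0.6888, -0.1523, 0.1399]
tool_rot: [3.139, 0.004, -0.98]
contact_force: [0.2, 0.0, 0.2]
opening: 0.0006
```

Request:
jog_arm --series '[[-1,[0,0,-0.04],[0,0,0]],[-1,[0,0,-0.08],[0,0,0]],[-1,[0,0,-0.12],[0,0,0]],[-1,[-0.03,0,-0.13],[0,0,0]],[-1,[-0.06,0,-0.13],[0,0,0]],[-1,[-0.1,0,-0.13],[0,0,0]],[-1,[-0.13,0.02,-0.13],[0,0,0]],[-1,[-0.15,0.05,-0.13],[0,0,0]],[-1,[-0.15,0.08,-0.13],[0,0,0]],[-1,[-0.15,0.12,-0.13],[0,0,0]],[-1,[-0.15,0.15,-0.13],[0,0,0]],[-1,[-0.15,0.15,-0.13],[0,0,0]]]'

```text
time: 8.33
tool_pos: [0.478, -0.1132, 0.2717]
tool_rot: [3.14, -0.0, -0.982]
contact_force: [0.0, -0.8, -0.0]
opening: 0.0005
```

Run:
```python
from g import *
from cell import status,eyes
import cv2
s=status.observe();print(s['tool_pos'],s['tool_rot'],s['contact_force'],s['time'])
c=eyes.read_camera('top');d=eyes.read_camera('side')
a=np.hstack([cv2.resize(c['img'][100:320,220:460,::-1],(400,367)),cv2.resize(d['img'][180:360,240:440,::-1],(400,367))])
cv2.imwrite('pics/end.png',a)
```

```text
[ 0.47796238 -0.11319969  0.27169426] [ 3.13989585e+00 -2.17082745e-04 -9.82250258e-01] [ 0.02531981 -0.80996889 -0.00476385] 8.3333
```

View pics/end.png

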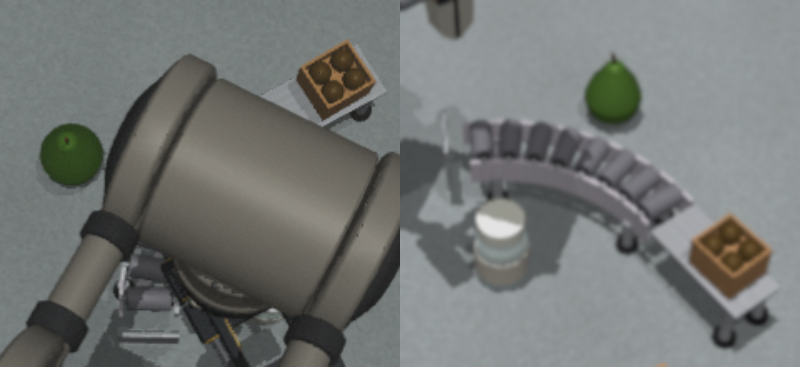

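Request:
jog_arm --series '[[-1,[0.016,0.025,0],[0,0,0]],[-1,[0.032,0.05,0],[0,0,0]],[-1,[0.048,0.075,0],[0,0,0]],[-1,[0.064,0.1,0],[0,0,0]],[-1,[0.08,0.125,0],[0,0,0]],[-1,[0.096,0.15,0],[0,0,0]],[-1,[0.112,0.175,0],[0,0,0]],[-1,[0.128,0.2,0],[0,0,0]],[-1,[0.144,0.225,0],[0,0,0]],[-1,[0.16,0.25,0],[0,0,0]],[-1,[0.165,0.265,0],[0,0,0]],[-1,[0.165,0.265,0],[0,0,0]]]'

```text
time: 9.43
tool_pos: [0.3529, -0.3987, 0.2702]
tool_rot: [3.141, 0.0, -0.983]
contact_force: [-0.3, 0.2, -0.1]
opening: 0.0004
```

Run:
```python
from g import *
from cell import status,eyes
import cv2,pickle
s=status.observe();print(s['tool_pos'],s['contact_force'],s['time'])
c=eyes.read_camera('top');d=eyes.read_camera('side')
c0=pickle.load(open('top.pkl','rb'));d0=pickle.load(open('side.pkl','rb'))
f=lambda i,r:cv2.resize(i['img'][r[0]:r[1],r[2]:r[3],::-1],(400,300),interpolation=cv2.INTER_CUBIC)
rt=(160,295,270,450);rs=(225,300,265,385); rt=(160,295,240,420);rs=(225,315,265,385)
cv2.imwrite('pics/cmp.png',np.vstack([np.hstack([f(c0,rt),f(c,rt)]),np.hstack([f(d0,rs),f(d,rs)])]))
from h import *
for nm,rect in (('carton',(395,125,450,170)),('jar',(360,255,402,297)),('pear',(242,172,285,215))):
    x0,y0,x1,y1=rect;g0,g1=[cv2.cvtColor(k['img'][y0:y1,x0:x1],cv2.COLOR_RGB2GRAY).astype(np.float32) for k in (c0,c)]
    print(nm,'px shift',cv2.phaseCorrelate(g0,g1))
```

```text
[ 0.35294791 -0.39873105  0.27023397] [-0.28273686  0.21522093 -0.14540638] 9.4333
carton px shift ((-0.0014226961573271524, 0.480283180058823), 1.0019909701523957)
jar px shift ((0.44038886563280144, 0.49188254642610474), 1.0175370197531617)
pear px shift ((0.532877367479756, 0.5253314181442796), 0.970768041257505)
```

View pics/cmp.png

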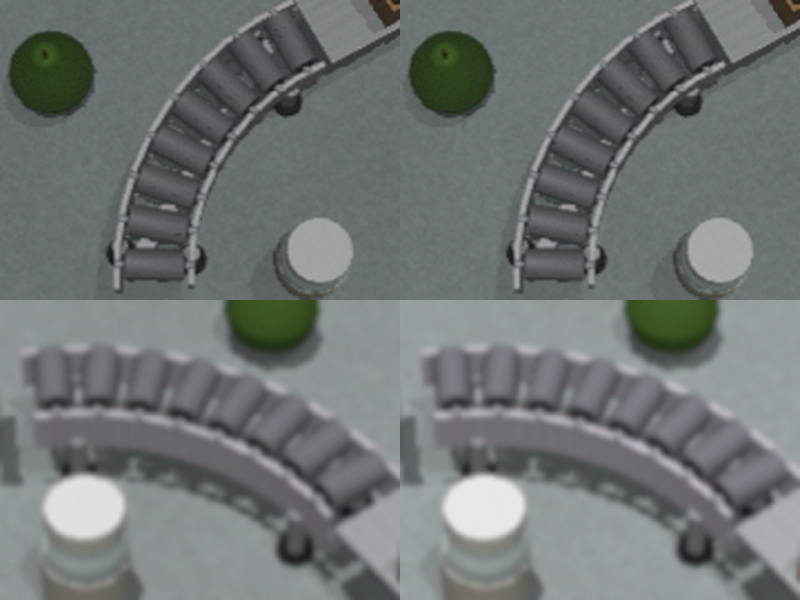

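The lane and objects look unchanged. To check the roller turn, I'll repeat the earlier wrist view and compare surface marks.

Request:
jog_arm --series '[[-1,[-0.018,-0.025,0],[0,0,-0.09]],[-1,[-0.036,-0.05,0],[0,0,-0.18]],[-1,[-0.054,-0.075,0],[0,0,-0.27]],[-1,[-0.072,-0.1,0],[0,0,-0.36]],[-1,[-0.09,-0.125,0],[0,0,-0.45]],[-1,[-0.108,-0.15,0],[0,0,-0.54]],[-1,[-0.126,-0.175,0],[0,0,-0.63]],[-1,[-0.144,-0.2,0.01],[0,0,-0.72]],[-1,[-0.162,-0.225,0.02],[0,0,-0.81]],[-1,[-0.18,-0.25,0.03],[0,0,-0.9]],[-1,[-0.198,-0.275,0.044],[0,0,-0.99]],[-1,[-0.215,-0.297,0.044],[0,0,-1.05]]]'

```text
time: 10.53
tool_pos: [0.4799, -0.0483, 0.2247]
tool_rot: [-3.14, 0.003, 0.077]
contact_force: [-0.5, 0.0, -0.2]
opening: 0.0006
```

Run:
```python
from g import *
from cell import status,eyes
import cv2,pickle
s=status.observe();c=eyes.read_camera('wrist');print(s['tool_pos'],s['tool_rot'],s['time'])
pickle.dump(c,open('wrist2.pkl','wb'))
c0=pickle.load(open('wrist.pkl','rb'))
f=lambda i:cv2.resize(i['img'][0:230,280:440,::-1],(400,575),interpolation=cv2.INTER_CUBIC)
a=np.hstack([f(c0),f(c)]);a=np.clip(a.astype(float)*1.6,0,255).astype(np.uint8);cv2.imwrite('pics/wcmp.png',a)
```

```text
[ 0.47989596 -0.0483208   0.22469579] [-3.13974086  0.00317811  0.0769358 ] 10.5333
```

View pics/wcmp.png

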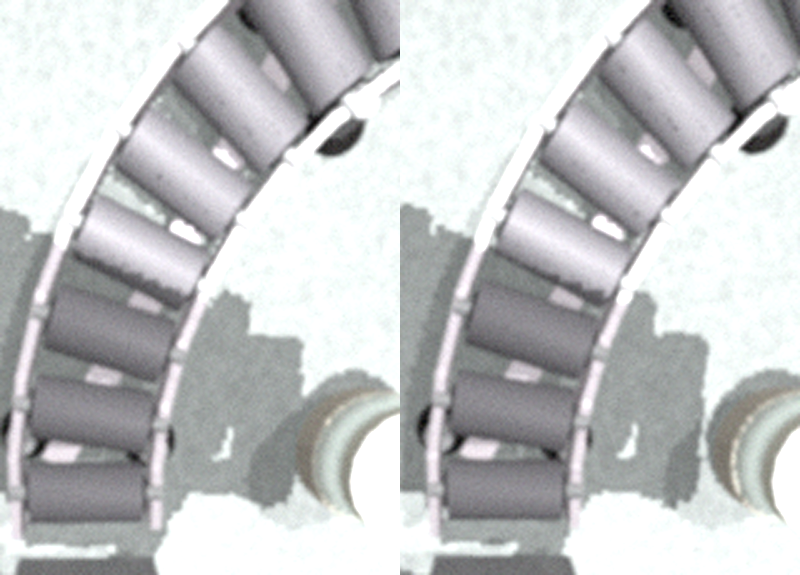

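The rollers have no surface marks, so the pictures can't show the turn. The contact record covers the whole stroke, so I'll back off and hand in.

Request:
jog_arm --series '[[-1,[0,0.02,-0.02],[0,0,0]],[-1,[0,0.05,-0.04],[0,0,0]],[-1,[0,0.08,-0.06],[0,0,0]],[-1,[0,0.11,-0.06],[0,0,0]],[-1,[0,0.14,-0.06],[0,0,0]],[-1,[0,0.17,-0.06],[0,0,0]],[-1,[0,0.2,-0.06],[0,0,0]],[-1,[0,0.22,-0.06],[0,0,0]],[-1,[0,0.22,-0.06],[0,0,0]],[-1,[0,0.22,-0.06],[0,0,0]]]'

```text
time: 11.42
tool_pos: [0.4963, -0.2711, 0.2865]
tool_rot: [-3.141, 0.0, 0.07]
contact_force: [0.3, 0.3, 0.7]
opening: 0.0005
```

Run:
```python
from cell import status,job
s=status.observe();print(s['tool_pos'],s['contact_force'],abs(s['qvel']).max(),s['time'])
print(job.hand_in())
```

```text
[ 0.49626276 -0.27109607  0.2864915 ] [0.32238351 0.3131362  0.65174693] 0.02638203045010796 11.4167
the job is handed in; nothing more can be done
None
```

I stroked the shut fingertips once along the whole curve, from just before roller 1 to about 15 mm past roller 8. I then lifted clear and handed the job in at 11.4 s. I could not see the rollers' turn itself: they carry no marks, and the before and after wrist pictures showed nothing to compare.

- **Turn:** the tips dipped the rollers about 3–4 mm and stayed within about 1 mm of the planned path at every check. That should turn each roller well past 0.4 rad.
- **Force:** about 1.7–2.8 N upward (noise about 1 N), read only at rollers 1, 3, 5 and 7, where I paused. There is no reading at rollers 2, 4, 6 and 8.
- **Carton, jar and pear:** the last top view shows each within about 0.7 pixel of its start, roughly 1 mm, and upright.
- **Finish:** the gripper ended clear of the lane, about 0.29 m up, with under 1 N on it.
- **Disagreement:** the top, side and wrist views put the lane up to about 3 mm apart. I used a blend of the three, well inside the 44 mm roller length.

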